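# Face up two rows of stock in the lanes of a dispensary stand

## Task

Face up the stock stand: pieces have been sold from the front, so the row of brown jars and the row of yellow cartons stand back in their lanes. From behind, push each row along its lane as one train until its front piece is fully home against the white front stop and the row is closed up. Push only against the rearmost piece of each row, gently, with nothing lifted or tipped, and leave the white tubs and the other things on the counter where they are.

Things in the scene. Friction and masses are not known exactly. Their poses are not given: they have to be found in the camera images.
- stand: Low steel stock stand on the counter, 246 x 420 x 30 mm, blue-grey, fixed. Origin: centre of its underside, on the counter. Three plastic lane trays lie side by side on it, 78 mm apart centre to centre, all pointing along the stand's +y (left, as the robot sees it, give or take 20 degrees). Which lane lies nearest the robot varies.
- lane_jars: Lane of the brown jars. Fixed tray, grey floor 54 mm wide, 400 mm long, black side walls 3 mm thick, 18 mm high; at the front a white stop 28 mm high, 4 mm thick, with a sloping white ticket holder outside it; back end open. Origin: on the floor's upper face (33 mm above the counter), mid-width, at the stop's inner face. +y runs along the lane out through the stop: stock stands at negative y and is pushed to +y.
- lane_cartons: Lane of the yellow cartons. Fixed tray, grey floor 54 mm wide, 400 mm long, black side walls 3 mm thick, 18 mm high; at the front a white stop 28 mm high, 4 mm thick, with a sloping white ticket holder outside it; back end open. Origin: on the floor's upper face (33 mm above the counter), mid-width, at the stop's inner face. +y runs along the lane out through the stop: stock stands at negative y and is pushed to +y.
- lane_tubs: Lane of the white tubs. Fixed tray, grey floor 54 mm wide, 400 mm long, black side walls 3 mm thick, 18 mm high; at the front a white stop 28 mm high, 4 mm thick, with a sloping white ticket holder outside it; back end open. Origin: on the floor's upper face (33 mm above the counter), mid-width, at the stop's inner face. +y runs along the lane out through the stop: stock stands at negative y and is pushed to +y.
- jar1: Brown glass jar with paper label and green lid, loose, round, 50 mm diameter, 61 mm tall with upright sides, about 130 g. Origin: centre of its underside. Front of the row of four, nearest the stop.
- jar2: Brown glass jar with paper label and green lid, loose, round, 50 mm diameter, 61 mm tall with upright sides, about 130 g. Origin: centre of its underside. Second in the row.
- jar3: Brown glass jar with paper label and green lid, loose, round, 50 mm diameter, 61 mm tall with upright sides, about 130 g. Origin: centre of its underside. Third in the row.
- jar4: Brown glass jar with paper label and green lid, loose, round, 50 mm diameter, 61 mm tall with upright sides, about 130 g. Origin: centre of its underside. Rearmost of the row, the one to push; with all four home its origin is 175 mm behind the stop's inner face.
- carton1: Yellow carton, loose, upright, 36 mm along the lane, 50 mm across it, 66 mm tall, about 90 g. Origin: centre of its underside. Front of the row of four, nearest the stop.
- carton2: Yellow carton, loose, upright, 36 mm along the lane, 50 mm across it, 66 mm tall, about 90 g. Origin: centre of its underside. Second in the row.
- carton3: Yellow carton, loose, upright, 36 mm along the lane, 50 mm across it, 66 mm tall, about 90 g. Origin: centre of its underside. Third in the row.
- carton4: Yellow carton, loose, upright, 36 mm along the lane, 50 mm across it, 66 mm tall, about 90 g. Origin: centre of its underside. Rearmost of the row, the one to push; with all four home its origin is 126 mm behind the stop's inner face.
- tub1: White tub with dark lid, loose, 50 mm diameter, 54 mm tall, standing at the front stop of its own lane already; leave it. Origin: centre of its underside.
- tub2: White tub with dark lid, loose, 50 mm diameter, 54 mm tall, standing at the front stop of its own lane already; leave it. Origin: centre of its underside.
- syrup_bottle: Brown bottle with green cap, loose, 58 mm diameter, 125 mm tall, on the counter off the front end of the stand; leave it. Origin: centre of its underside.
- date_stamp: Wooden hand stamp, loose, 38 mm diameter, 66 mm tall, on the counter off the back end of the stand; leave it. Origin: centre of its underside.
- cup: Steel mug, loose, 72 mm diameter, 85 mm tall, on the counter to the robot's right; leave it. Origin: centre of its underside.
- stapler: Blue stapler lying on the counter to the robot's left, loose, 122 x 26 x 37 mm; leave it. Origin: centre of its underside.
Not all that is in view belongs to the job. What is shaped like the carton4 but blue is not meant.

How it is judged (in metres and radians):
At the end, for the whole second after the job is handed in: In both lanes all four pieces stand upright on the lane floor, within 6 mm of the lane's middle, and the rearmost piece is within 6 mm of where it stands when the row is closed up hard against the front stop (jar 175 mm, carton 126 mm behind the stop's inner face) (y of jar4 in the frame of lane_jars above -0.181 m and x of jar1 in the frame of lane_jars between -0.006 and 0.006 m and z of each of jar1, jar2, jar3, jar4 in the frame of lane_jars below 0.004 m and angle between each of jar1, jar2, jar3, jar4, carton1, carton2, carton3, carton4's own z axis and vertical below 0.08 rad and x of jar2 in the frame of lane_jars between -0.006 and 0.006 m and x of jar3 in the frame of lane_jars between -0.006 and 0.006 m and x of jar4 in the frame of lane_jars between -0.006 and 0.006 m and y of carton4 in the frame of lane_cartons above -0.132 m and x of carton1 in the frame of lane_cartons between -0.006 and 0.006 m and z of each of carton1, carton2, carton3, carton4 in the frame of lane_cartons below 0.004 m and x of carton2 in the frame of lane_cartons between -0.006 and 0.006 m and x of carton3 in the frame of lane_cartons between -0.006 and 0.006 m and x of carton4 in the frame of lane_cartons between -0.006 and 0.006 m); the robot touches nothing.
It fails at once if a jar or carton is lifted more than 10 mm off its lane floor or tipped more than 17 degrees (z of any of jar1, jar2, jar3, jar4 in the frame of lane_jars above 0.01 m or z of any of carton1, carton2, carton3, carton4 in the frame of lane_cartons above 0.01 m or angle between any of jar1, jar2, jar3, jar4, carton1, carton2, carton3, carton4's own z axis and vertical above 0.3 rad).
It fails at once if the robot pushes on a jar or carton other than the rearmost of its row (more than 2 N) (contact force between any of the fingers, the arm and jar1 above 2 N or contact force between any of the fingers, the arm and jar2 above 2 N or contact force between any of the fingers, the arm and jar3 above 2 N or contact force between any of the fingers, the arm and carton1 above 2 N or contact force between any of the fingers, the arm and carton2 above 2 N or contact force between any of the fingers, the arm and carton3 above 2 N).
It fails at once if the robot rams a row (more than 80 N on its rearmost piece) (contact force between the fingers and jar4 above 80 N or contact force between the fingers and carton4 above 80 N).
It fails at once if a white tub is moved more than 10 mm (distance of any of tub1, tub2 from where it was at the start of the episode above 0.01 m).
It fails at once if another thing on the counter is moved more than 20 mm (distance of any of syrup_bottle, date_stamp, cup, stapler from where it was at the start of the episode above 0.02 m).
It also fails if it takes over 43 s, if anything falls off the work surface, if the arm or the gripper's body presses on something with over 40 N, if the wrist force passes 120 N, or if a joint passes its speed limit or range.

## Robot

A 6-joint arm with a two-finger parallel gripper is mounted at the origin on the work surface. World frame = base frame: x ahead of the robot, y to its left, z up, the work surface at z = 0. Lengths are in m, angles in degrees, forces in N, time in s.
With the tool pointing down it reaches from about 0.375 to 0.9 m from the base axis. Payload 3.1 kg.
Tool frame: the origin (TCP) lies between the finger pads; the fingertips stand bot.tip_extent ahead of it and the grasp point (between the pads) lies 2 mm behind it (bot.tip_extent is the distance from the TCP to the fingertips, in m); z points along the fingers, y is the direction in which the jaws open and shut (so a half turn about z gives the same grasp; the last joint's range is limited). The gripper opens to 87 mm and grips with 3 to 60 N. Pads are 19 mm wide; open, the fingers measure 117 mm over their backs; the gripper's body (75 mm by 190 mm) begins 51 mm behind the grasp point.
Start: joints at [67.007, 30.224, 82.088, -0, 67.689, -10.227], TCP at [0.138, 0.61, 0.24] pointing down, gripper open.
Joint ranges: [-176.69, 176.69], [-43.24, 126.21], [12.49, 139.97], [-82, 262], [0, 151.66], [-163.58, 163.58]. Speed limits (degrees/s): [159.86, 159.86, 180, 180, 180, 180].

## Interface

Orientations are given as a 3x3 rotation matrix whose columns are the frame's x, y, z axes.
In Python, from rig import bot, imaging, recognise, masks_of, mark_of gives the robot as it stands.
- The arm moves only by the tool send_rows, never from a script. Its argument "plan" is a list that holds one entry, the list of rows, each a list of 5 numbers: the shift along the world's x, y, z normalised to -1 to 1, where 1 is 0.03 m, then the turn about the world's z normalised to -1 to 1, where 1 is 0.1 rad, then the closure, from -1 (fully open) to 1 (shut). A call has 1 to 20 rows; each row shifts and turns the commanded pose from where the row before left it; what a row does not reach is not made up. A row lasts 1/10 s, in which the tool goes at most 50 mm and 8.59 degrees, less where a joint would pass 70% of its speed; a pose out of reach is approached as far as the arm can. A call with a number of a shift or a turn outside -1 to 1 is refused whole. A call with a gripper value outside its range is refused whole. The fingers move at their own pace and stop on an object; the grip force is fixed at half the most. Time passes only in rows, so rows that do not move let the fingers close. It gives the time, the measured TCP pose, the force and the opening at its end, in the units of the state.
- bot.read_state(): the state, without advancing time (a new reading comes with each control period).
- imaging.capture(name): name is "side" or "top"; returns a dict with "img" (384x512x3 uint8, blue, green, red), "mtx" (3x3 intrinsics, pixels), "distortion" ([k1, k2, p1, p2, k3] as OpenCV has them; the pictures are not rectified), "pose" (4x4, takes a point from camera to world coordinates). Camera axes: x right, y down, z forward; pixel columns grow to the right and rows downward; lengths in m; the calibration is good to about 2 mm. A picture is of the moment at which its call begins. There is no depth.
- bot.hand_in(): hands the job in, once; it reports no verdict.
Trained networks look in the newest picture that a camera, given by its name, has taken for a name from the list of things; names that differ only in an ending like _2 or _b are one class to them, and where a whole thing is asked for, a point or a joint stands for the part that bears it (a point fixed in the world has none). Each returns a list of dicts, best first, with "conf" (0 to 1); they miss things now and then, are a little off and sometimes report something else, mostly with a low value. They report only what shows in the picture. A call takes as long as a camera call. They do not tell look-alikes from the thing itself.
- recognise(camera, target): "at" ([x, y, z] in m, in world coordinates, good to about 4 mm: the middle of the surface that is visible of it).
- masks_of(camera, target): "region" (384x512 bool, what is visible of it).
- mark_of(camera, target): "at" ([x, y, z] in m, in world coordinates, good to about 4 mm: a listed point, or the origin of a listed thing).
The state is a dict: "time_s": time; "joint_positions": joint angles; "qvel": joint speeds; "tau": joint torques, N m; "position": TCP position; "tcp_rot": TCP orientation; "force": force on the tool from outside, world axes, zero at the start; "moment": the same for the moment, N m; "opening": opening from 0.0 (shut) to 1.0 (fully open).
Only numpy, scipy, OpenCV 4.12 (cv2) and the standard library are available. Lean on these libraries where they do the work, as an engineer would, in place of code of your own. Each camera call takes 0.05 s, during which the arm holds its last target.

## Working session

There is one attempt and no reset: what is moved stays moved. The work goes in short steps, Python scripts to look and compute and a tool call to move; the robot and the scene stay as the last step left them, time stands still between calls to the robot, and variables do not carry over. Pictures are saved under pics/ and viewed, and the job is handed in when it is done.

Besides the shell and the picture viewer there is one more tool, called after "Request:" as name(argument=value, ...), one argument or row to a line, values as JSON. send_rows: Moves the arm, as the interface text tells. Its arguments: {"type":"object","properties":{"plan":{"type":"array"}},"required":["plan"]}

```bash
mkdir -p pics; ls
python3 - <<'E'
from rig import bot, imaging
import cv2
print(bot.read_state(), bot.tip_extent)
for n in ("side","top"):
    c=imaging.capture(n); cv2.imwrite(f"pics/{n}0.png",cv2.resize(c["img"],(768,576)))
    print(n,c["mtx"],c["distortion"],c["pose"])
E
```

```text
pics
{'time_s': 0.0, 'joint_positions': array([ 6.70074138e+01,  3.02793641e+01,  8.21545308e+01,  4.74646828e-04,
        6.76878875e+01, -1.02259343e+01]), 'qvel': array([-0.00866475,  0.07824049, -0.13217478, -0.03699679, -0.00845757,
       -0.05915127]), 'tau': array([ 1.12583530e-03, -4.40043283e+01, -1.76593316e+01,  6.34643831e-02,
        5.81308140e-02, -1.70055200e-04]), 'position': array([0.13780054, 0.60892966, 0.23857761]), 'tcp_rot': array([[-9.75277280e-01,  2.20983091e-01, -8.37301479e-04],
       [ 2.20984342e-01,  9.75275399e-01, -1.95364827e-03],
       [ 3.84876301e-04, -2.09037929e-03, -9.99997741e-01]]), 'force': array([-0.83613811, -0.5275989 , -0.23828158]), 'moment': array([-0.02111896,  0.00206366,  0.02648515]), 'opening': 0.9998257866130235} 0.017
side [[457.36933207   0.         259.77592233]
 [  0.         457.36933207 189.09501958]
 [  0.           0.           1.        ]] [-0.06610537  0.          0.          0.          0.        ] [[ 0.70528692 -0.39062272  0.59159467 -0.31470072]
 [-0.70866501 -0.36601259  0.60318213 -0.81312942]
 [-0.01908555 -0.84465891 -0.53496455  0.79642114]
 [ 0.          0.          0.          1.        ]]
top [[476.36693966   0.         259.89345769]
 [  0.         476.36693966 194.10949877]
 [  0.           0.           1.        ]] [0.00656572 0.         0.         0.         0.        ] [[ 0.01956646 -0.99102419  0.132243    0.30628833]
 [-0.99976211 -0.02066858 -0.00696641  0.01526455]
 [ 0.00963716 -0.13207523 -0.99119285  1.6291115 ]
 [ 0.          0.          0.          1.        ]]
```

View pics/side0.png

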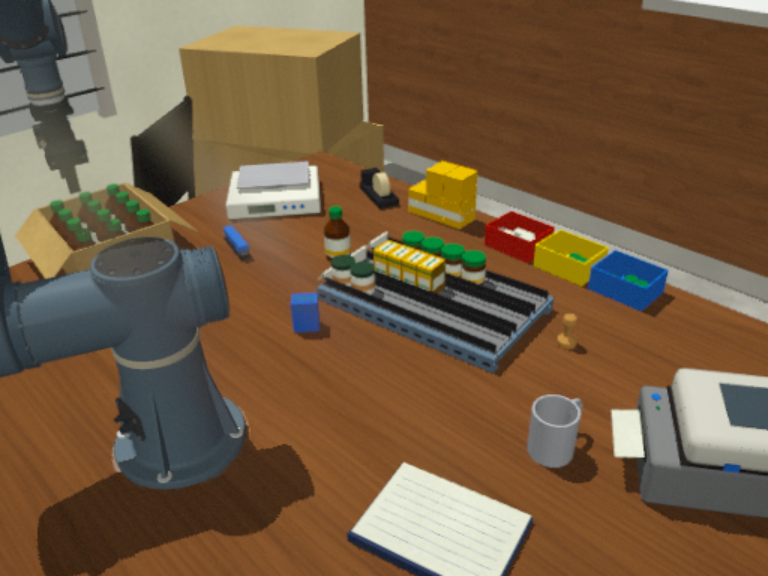

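View pics/top0.png

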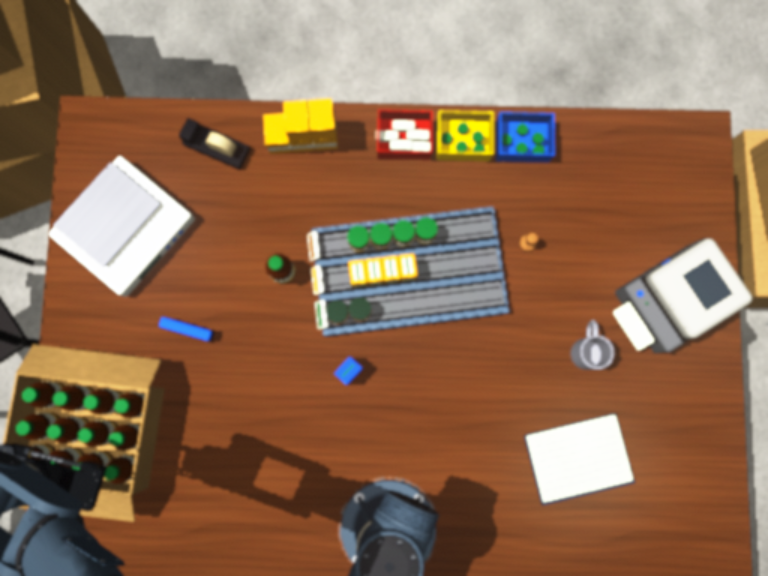

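Run:
```python
from rig import bot, imaging, recognise, mark_of
import numpy as np
for cam in ("top","side"):
    imaging.capture(cam)
    for t in ("lane_jars","lane_cartons","lane_tubs","stand","jar4","carton4","tub1","date_stamp","cup","syrup_bottle","stapler"):
        print(cam,t,[(np.round(d["at"],3).tolist(),round(float(d["conf"]),2)) for d in mark_of(cam,t)])
```

```text
top lane_jars [([0.623, 0.172, 0.034], 0.69)]
top lane_cartons [([0.544, 0.155, 0.034], 0.98)]
top lane_tubs [([0.462, 0.147, 0.038], 0.93)]
top stand [([0.573, -0.037, -0.002], 0.76), ([0.56, 0.042, 0.028], 0.46)]
top jar4 [([0.649, -0.022, 0.037], 0.5), ([0.636, 0.077, 0.034], 0.48), ([0.656, -0.073, 0.03], 0.48), ([0.644, 0.029, 0.03], 0.47), ([0.427, 0.465, 0.001], 0.35), ([0.472, 0.076, 0.036], 0.32)]
top carton4 [([0.555, 0.081, 0.034], 0.74), ([0.463, 0.148, 0.036], 0.69), ([0.561, 0.003, 0.03], 0.66), ([0.558, 0.04, 0.029], 0.58), ([0.344, 0.096, -0.004], 0.48), ([0.567, -0.028, 0.038], 0.46), ([0.574, -0.04, 0.003], 0.18)]
top tub1 [([0.468, 0.12, 0.032], 0.68), ([0.473, 0.072, 0.036], 0.53)]
top date_stamp [([0.647, -0.308, -0.002], 0.59), ([0.567, -0.03, 0.037], 0.34)]
top cup [([0.387, -0.445, -0.0], 0.9), ([0.632, 0.075, 0.034], 0.63)]
top syrup_bottle [([0.567, 0.25, -0.003], 0.62)]
top stapler [([0.43, 0.465, -0.002], 0.57)]
side lane_jars [([0.619, 0.17, 0.029], 0.7)]
side lane_cartons [([0.546, 0.159, 0.032], 0.87)]
side lane_tubs [([0.468, 0.15, 0.036], 0.74)]
side stand [([0.573, -0.029, 0.032], 0.18)]
side jar4 [([0.657, -0.073, 0.037], 0.89), ([0.649, -0.02, 0.033], 0.73), ([0.649, 0.03, 0.031], 0.7), ([0.635, 0.077, 0.032], 0.65)]
side carton4 [([0.344, 0.099, 0.0], 0.82), ([0.559, 0.041, 0.036], 0.78), ([0.569, -0.029, 0.036], 0.66), ([0.554, 0.078, 0.033], 0.57), ([0.567, 0.008, 0.033], 0.54), ([0.62, 0.172, 0.031], 0.24)]
side tub1 [([0.475, 0.072, 0.033], 0.74), ([0.465, 0.119, 0.033], 0.71)]
side date_stamp [([0.642, -0.313, -0.002], 0.78)]
side cup [([0.389, -0.442, -0.001], 0.79)]
side syrup_bottle [([0.568, 0.255, -0.002], 0.58), ([0.475, 0.071, 0.034], 0.38)]
side stapler [([0.431, 0.462, 0.005], 0.46), ([0.466, 0.147, 0.034], 0.36)]
```

Two things are shaped like cartons: the yellow row at top px (350–416, 270) on the stand, and a blue carton at (348, 371) on the bare counter. The yellow pieces in the lane fit the description, and the blue one is the excluded look-alike. Next I'll check the lane frames against enlarged crops.

```bash
cat > h.py <<'E'
import numpy as np, cv2
def proj(c,P):
    T=np.linalg.inv(c["pose"]); 
    r,_=cv2.Rodrigues(T[:3,:3])
    return cv2.projectPoints(np.float64(P).reshape(-1,3),r,T[:3,3],c["mtx"],np.float64(c["distortion"]))[0].reshape(-1,2)
ORG=np.array([0.545,0.158]) 
def lane(yaw,k,org=ORG):
    ex=np.array([np.cos(yaw),np.sin(yaw)]); ey=np.array([-np.sin(yaw),np.cos(yaw)])
    return org+0.078*k*ex, ex, ey
def overlay(c,yaw,org,box,s,name,jy=(),cy=()):
    im=cv2.resize(c["img"],None,fx=s,fy=s,interpolation=cv2.INTER_CUBIC)
    def ln(P,col):
        q=(proj(c,P)+.5)*s-.5
        cv2.polylines(im,[np.int32(np.round(q*8))],False,col,1,cv2.LINE_AA,3)
    for k in (-1,0,1):
        o,ex,ey=lane(yaw,k,org)
        f=lambda x,y,z:[*(o+x*ex+y*ey),z]
        for x in(-.027,.027): ln([f(x,0,.051),f(x,-.396,.051)],(0,0,255))
        ln([f(-.027,0,.061),f(.027,0,.061)],(255,0,255))
        ln([f(-.027,-.396,.033),f(.027,-.396,.033)],(0,255,255))
        if k==1:
            for y in jy:
                a=np.linspace(0,6.2832,40); ln([f(.025*np.cos(t),y+.025*np.sin(t),.094) for t in a],(255,255,0))
        if k==0:
            for y in cy: ln([f(a,y+b,.099) for a,b in((-.025,-.018),(.025,-.018),(.025,.018),(-.025,.018),(-.025,-.018))],(255,0,0))
    x0,y0,x1,y1=box
    cv2.imwrite(name,im[y0*s:y1*s,x0*s:x1*s])
E
python3 - <<'E'
from h import *
from rig import imaging
yaw=np.radians(7.7)
o,ex,ey=lane(yaw,0)
for p in([.656,-.073],[.649,-.021],[.647,.03],[.6355,.077],[.568,-.0285],[.564,.005],[.5585,.04],[.5545,.08],[.467,.12],[.474,.072],[.621,.171],[.545,.157],[.465,.1485]):
    d=np.array(p)-o; print(p,(d@ex).round(4),(d@ey).round(4))
jy=[-.242,-.189,-.139,-.091];cy=[-.188,-.152,-.117,-.078]
overlay(imaging.capture("top"),yaw,ORG,(195,130,350,235),5,"pics/top1.png",jy,cy)
overlay(imaging.capture("side"),yaw,ORG,(205,145,375,250),4,"pics/side1.png",jy,cy)
E
```

```text
[0.656, -0.073] 0.079 -0.2438
[0.649, -0.021] 0.0791 -0.1913
[0.647, 0.03] 0.0839 -0.1405
[0.6355, 0.077] 0.0788 -0.0924
[0.568, -0.0285] -0.0022 -0.1879
[0.564, 0.005] -0.0017 -0.1542
[0.5585, 0.04] -0.0024 -0.1187
[0.5545, 0.08] -0.001 -0.0786
[0.467, 0.12] -0.0824 -0.0272
[0.474, 0.072] -0.0819 -0.0757
[0.621, 0.171] 0.0771 0.0027
[0.545, 0.157] -0.0001 -0.001
[0.465, 0.1485] -0.0806 0.0013
```

View pics/top1.png

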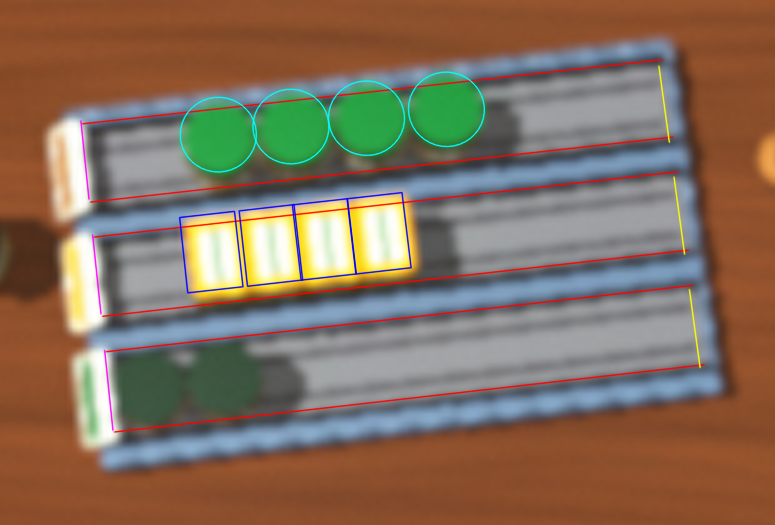

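View pics/side1.png

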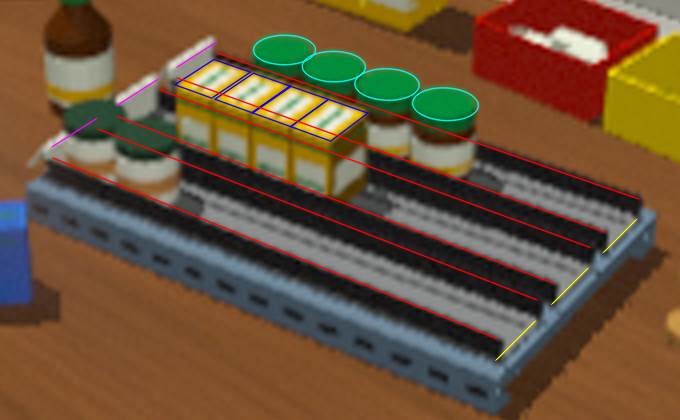

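Yaw is about 7.8°, both rows stand where I estimated, and the overlays agree with the pictures to about 2 mm. I'll travel at height with the jaws shut, turning the jaw axis across the lane, to a point behind jar4.

Request:
send_rows(
  plan=[
    [[0.68, -0.96, 0, -0.47, 1], [0.68, -0.96, 0, -0.47, 1], [0.68, -0.96, 0, -0.47, 1], [0.68, -0.96, 0, -0.47, 1], [0.68, -0.96, 0, -0.47, 1], [0.68, -0.96, 0, -0.47, 1], [0.68, -0.96, 0, -0.47, 1], [0.68, -0.96, 0, -0.47, 1], [0.68, -0.96, 0, -0.47, 1], [0.68, -0.96, 0, -0.47, 1], [0.68, -0.96, 0, -0.47, 1], [0.68, -0.96, 0, -0.47, 1], [0.68, -0.96, 0, -0.47, 1], [0.68, -0.96, 0, -0.47, 1], [0.68, -0.96, 0, -0.47, 1], [0.68, -0.96, 0, -0.47, 1], [0.68, -0.96, 0, -0.47, 1], [0.68, -0.96, 0, -0.47, 1], [0.68, -0.96, 0, -0.47, 1], [0.68, -0.96, 0, -0.47, 1]],
  ],
)

```text
time_s: 3.4
position: [0.5469, 0.0322, 0.2397]
tcp_rot: [[-0.395, 0.919, 0.0], [0.919, 0.395, 0.0], [-0.0, 0.0, -1.0]]
force: [1.0, -0.3, 0.2]
opening: 0.005
```

Request:
send_rows(
  plan=[
    [[0.68, -0.96, 0, -0.47, 1], [0.68, -0.96, 0, -0.47, 1], [0.68, -0.96, 0, -0.47, 1], [0.68, -0.96, 0, -0.47, 1], [0.68, -0.96, 0, -0.47, 1], [0.68, -0.96, 0, -0.47, 1], [0, 0, 0, 0, 1], [0, 0, 0, 0, 1], [0, 0, 0, 0, 1]],
  ],
)

```text
time_s: 4.3
position: [0.6676, -0.1382, 0.2392]
tcp_rot: [[-0.126, 0.992, -0.002], [0.992, 0.126, 0.001], [0.001, -0.001, -1.0]]
force: [-0.7, 0.8, 0.5]
opening: 0.004
```

Request:
send_rows(
  plan=[
    [[-0.1, 0, -0.9, 0.1, 1], [0, 0, -0.9, 0, 1], [0, 0, -0.9, 0, 1], [0, 0, -0.9, 0, 1], [0, 0, -0.9, 0, 1], [0, 0, -0.7, 0, 1], [0, 0, -0.5, 0, 1], [0, 0, 0, 0, 1], [0, 0, 0, 0, 1], [0, 0, 0, 0, 1]],
  ],
)

```text
time_s: 5.3
position: [0.6665, -0.1394, 0.0702]
tcp_rot: [[-0.136, 0.991, 0.003], [0.991, 0.136, -0.001], [-0.001, 0.002, -1.0]]
force: [-0.2, -0.1, 0.3]
opening: 0.003
```

Run:
```python
from h import *
from rig import imaging
for n,b,s in(("top",(215,120,350,225),5),("side",(205,60,375,210),4)):
    overlay(imaging.capture(n),np.radians(7.8),ORG-[.001,0],b,s,f"pics/{n}2.png")
```

```text
(no output)
```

View pics/top2.png

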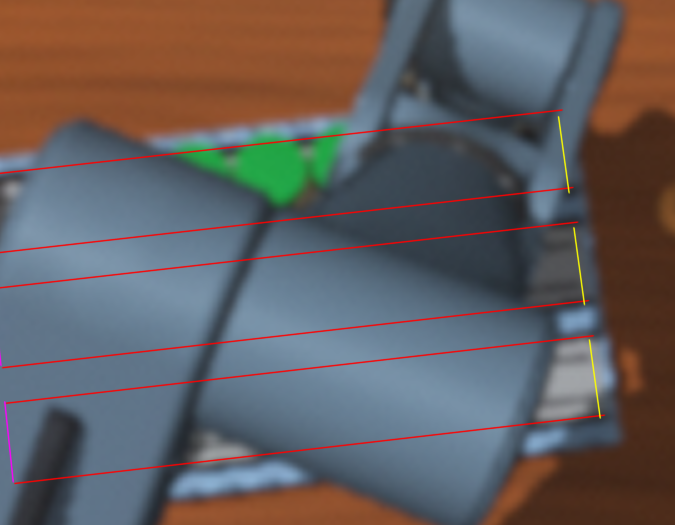

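View pics/side2.png

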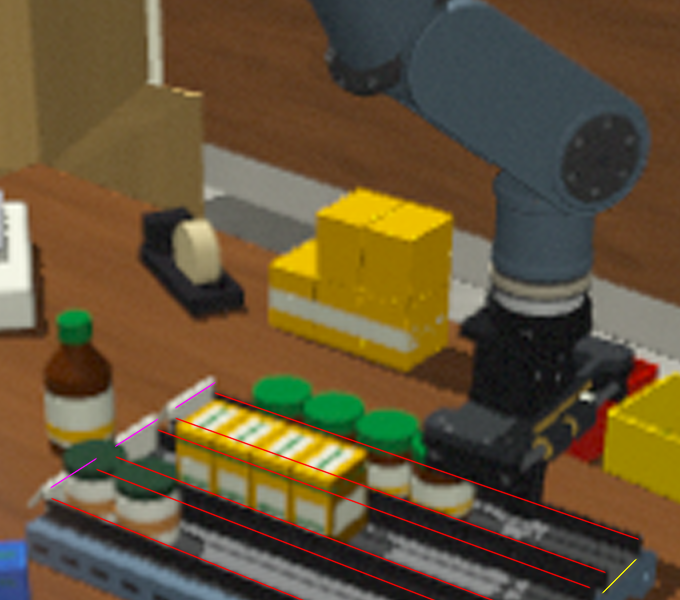

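The fingers stand behind jar4 (side crop about (520, 490)), and the gripper body is clear above the lids. I'll push slowly along the lane.

Request:
send_rows(
  plan=[
    [[-0.05, 0.1, 0, 0, 1], [-0.05, 0.1, -0.05, 0, 1], [-0.014, 0.1, 0, 0, 1], [-0.014, 0.1, 0, 0, 1], [-0.014, 0.1, 0, 0, 1], [-0.014, 0.1, 0, 0, 1], [-0.014, 0.1, 0, 0, 1], [-0.014, 0.1, 0, 0, 1], [-0.014, 0.1, 0, 0, 1], [-0.014, 0.1, 0, 0, 1], [-0.014, 0.1, 0, 0, 1], [-0.014, 0.1, 0, 0, 1], [-0.014, 0.1, 0, 0, 1], [-0.014, 0.1, 0, 0, 1]],
  ],
)

```text
time_s: 6.8
position: [0.6577, -0.0975, 0.0671]
tcp_rot: [[-0.135, 0.991, 0.001], [0.991, 0.135, -0.001], [-0.001, 0.001, -1.0]]
force: [0.4, -1.8, -0.4]
opening: 0.008
```

Request:
send_rows(
  plan=[
    [[-0.014, 0.1, 0, 0, 1], [-0.014, 0.1, 0, 0, 1], [-0.014, 0.1, 0, 0, 1], [-0.014, 0.1, 0, 0, 1], [-0.014, 0.1, 0, 0, 1], [-0.014, 0.1, 0, 0, 1], [-0.014, 0.1, 0, 0, 1], [-0.014, 0.1, 0, 0, 1], [-0.014, 0.1, 0, 0, 1], [-0.014, 0.1, 0, 0, 1], [-0.014, 0.1, 0, 0, 1], [-0.014, 0.1, 0, 0, 1]],
  ],
)

```text
time_s: 8.0
position: [0.6524, -0.061, 0.0671]
tcp_rot: [[-0.136, 0.991, 0.0], [0.991, 0.136, -0.0], [-0.0, 0.0, -1.0]]
force: [-0.6, -1.5, -0.1]
opening: 0.003
```

Request:
send_rows(
  plan=[
    [[-0.014, 0.1, 0, 0, 1], [-0.014, 0.1, 0, 0, 1], [-0.014, 0.1, 0, 0, 1], [-0.014, 0.1, 0, 0, 1], [-0.014, 0.1, 0, 0, 1], [-0.007, 0.05, 0, 0, 1], [-0.007, 0.05, 0, 0, 1], [0, 0, 0, 0, 1]],
  ],
)

```text
time_s: 8.8
position: [0.6498, -0.0429, 0.067]
tcp_rot: [[-0.136, 0.991, -0.0], [0.991, 0.136, 0.0], [0.0, -0.0, -1.0]]
force: [-0.2, -0.7, 0.3]
opening: 0.002
```

Request:
send_rows(
  plan=[
    [[-0.005, 0.033, 0, 0, 1], [-0.005, 0.033, 0, 0, 1], [0, 0, 0, 0, 1]],
  ],
)

```text
time_s: 9.1
position: [0.6496, -0.0412, 0.0671]
tcp_rot: [[-0.136, 0.991, 0.0], [0.991, 0.136, 0.0], [0.0, 0.0, -1.0]]
force: [-0.5, -1.6, -0.1]
opening: 0.006
```

Request:
send_rows(
  plan=[
    [[-0.005, 0.033, 0, 0, 1], [-0.005, 0.033, 0, 0, 1], [0, 0, 0, 0, 1]],
  ],
)

```text
time_s: 9.4
position: [0.6492, -0.0391, 0.067]
tcp_rot: [[-0.136, 0.991, -0.0], [0.991, 0.136, 0.0], [0.0, -0.0, -1.0]]
force: [0.0, -1.8, 0.1]
opening: 0.007
```

Request:
send_rows(
  plan=[
    [[-0.005, 0.033, 0, 0, 1], [0, 0, 0, 0, 1]],
  ],
)

```text
time_s: 9.6
position: [0.6491, -0.0383, 0.0671]
tcp_rot: [[-0.136, 0.991, 0.0], [0.991, 0.136, -0.0], [-0.0, 0.0, -1.0]]
force: [-0.4, -2.7, -0.1]
opening: 0.002
```

Request:
send_rows(
  plan=[
    [[-0.005, 0.033, 0, 0, 1], [0, 0, 0, 0, 1]],
  ],
)

```text
time_s: 9.8
position: [0.6493, -0.0382, 0.0671]
tcp_rot: [[-0.136, 0.991, 0.001], [0.991, 0.136, -0.001], [-0.002, 0.001, -1.0]]
force: [1.5, -5.2, -0.6]
opening: 0.007
```

The row has met the stop: force is rising, and y_l ≈ −0.209 against the expected −0.2095. One more light nudge, then I'll back off, rise and take a look.

Request:
send_rows(
  plan=[
    [[-0.005, 0.033, 0, 0, 1], [0, 0, 0, 0, 1]],
  ],
)

```text
time_s: 10.0
position: [0.6495, -0.038, 0.0672]
tcp_rot: [[-0.136, 0.991, 0.002], [0.991, 0.136, -0.003], [-0.003, 0.001, -1.0]]
force: [0.2, -6.4, -1.1]
opening: 0.007
```

Request:
send_rows(
  plan=[
    [[-0.005, 0.033, 0, 0, 1], [0, 0, 0, 0, 1]],
  ],
)

```text
time_s: 10.2
position: [0.6498, -0.0379, 0.0673]
tcp_rot: [[-0.136, 0.991, 0.003], [0.991, 0.136, -0.004], [-0.004, 0.002, -1.0]]
force: [0.7, -9.6, -1.4]
opening: 0.006
```

Request:
send_rows(
  plan=[
    [[0.02, -0.15, 0, 0, 1], [0.05, -0.4, 0, 0, 1], [0.08, -0.6, 0, 0, 1], [0.08, -0.6, 0, 0, 1], [0, 0, 0.6, 0, 1], [0, 0, 0.9, 0, 1], [-0.5, 0, 0.5, 0, 1], [-0.7, 0, 0, 0, 1], [-0.7, 0, 0, 0, 1], [-0.6, 0, 0, 0, 1], [0, 0, 0, 0, 1], [0, 0, 0, 0, 1]],
  ],
)

```text
time_s: 11.4
position: [0.5815, -0.089, 0.1274]
tcp_rot: [[-0.134, 0.991, 0.002], [0.991, 0.134, -0.0], [-0.001, 0.002, -1.0]]
force: [0.4, -0.1, 1.3]
opening: 0.002
```

Run:
```python
from h import *
from rig import imaging,mark_of
c=imaging.capture("side")
overlay(c,np.radians(7.8),ORG-[.001,0],(205,100,375,240),4,f"pics/side3.png",[-.175,-.125,-.075,-.025])
print([(np.round(d["at"],3).tolist(),round(float(d["conf"]),2)) for d in mark_of("side","jar4")])
```

```text
[([0.626, 0.142, 0.033], 0.73), ([0.637, 0.098, 0.035], 0.53), ([0.647, -0.007, 0.035], 0.49), ([0.634, 0.047, 0.034], 0.43)]
```

View pics/side3.png

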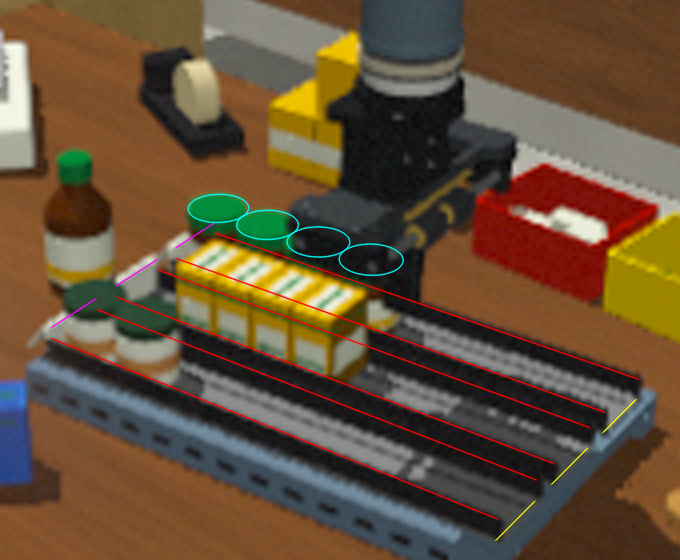

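The jar row matches the home overlay (front jar at (218, 210) in the crop). Next I'll go down behind carton4.

Request:
send_rows(
  plan=[
    [[-0.13, 0, -0.8, 0, 1], [0, 0, -0.8, 0, 1], [0, 0, -0.4, 0, 1], [0, 0, 0, 0, 1], [0, 0, 0, 0, 1]],
  ],
)

```text
time_s: 12.0
position: [0.5775, -0.088, 0.0672]
tcp_rot: [[-0.136, 0.991, 0.001], [0.991, 0.136, -0.0], [-0.0, 0.001, -1.0]]
force: [0.5, -0.1, -0.3]
opening: 0.005
```

Run:
```python
from h import *
from rig import imaging
overlay(imaging.capture("side"),np.radians(7.8),ORG-[.001,0],(205,100,375,240),4,f"pics/side4.png")
```

```text
(no output)
```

View pics/side4.png

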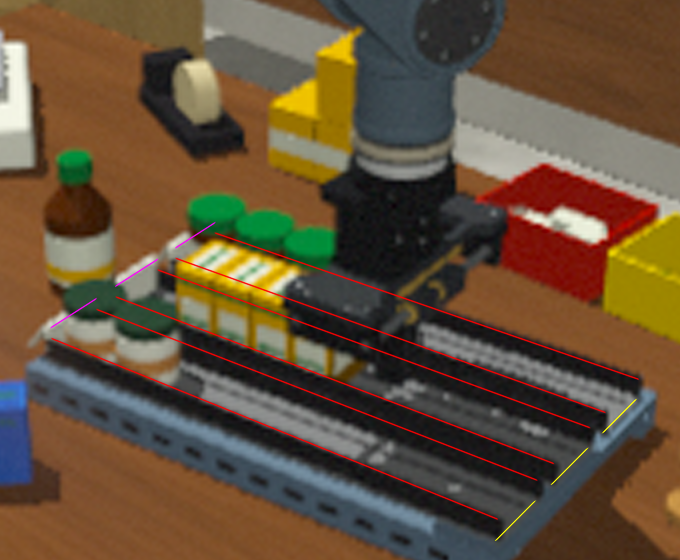

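The fingers are behind carton4 (crop (395, 360)), and the body is above the carton tops. I'll push at 30 mm/s.

Request:
send_rows(
  plan=[
    [[-0.014, 0.1, 0, 0, 1], [-0.014, 0.1, 0, 0, 1], [-0.014, 0.1, 0, 0, 1], [-0.014, 0.1, 0, 0, 1], [-0.014, 0.1, 0, 0, 1], [-0.014, 0.1, 0, 0, 1], [-0.014, 0.1, 0, 0, 1], [-0.014, 0.1, 0, 0, 1], [-0.014, 0.1, 0, 0, 1], [-0.014, 0.1, 0, 0, 1], [-0.014, 0.1, 0, 0, 1], [-0.014, 0.1, 0, 0, 1], [-0.014, 0.1, 0, 0, 1], [-0.014, 0.1, 0, 0, 1], [-0.014, 0.1, 0, 0, 1]],
  ],
)

```text
time_s: 13.55
position: [0.5704, -0.0427, 0.067]
tcp_rot: [[-0.135, 0.991, 0.0], [0.991, 0.135, -0.0], [-0.0, 0.0, -1.0]]
force: [1.3, -0.9, -0.2]
opening: 0.003
```

Request:
send_rows(
  plan=[
    [[-0.014, 0.1, 0, 0, 1], [-0.014, 0.1, 0, 0, 1], [-0.014, 0.1, 0, 0, 1], [-0.014, 0.1, 0, 0, 1], [-0.014, 0.1, 0, 0, 1], [-0.014, 0.1, 0, 0, 1], [-0.014, 0.1, 0, 0, 1], [-0.014, 0.1, 0, 0, 1], [-0.014, 0.1, 0, 0, 1], [-0.014, 0.1, 0, 0, 1], [-0.014, 0.1, 0, 0, 1], [-0.014, 0.1, 0, 0, 1], [-0.014, 0.1, 0, 0, 1]],
  ],
)

```text
time_s: 14.85
position: [0.5648, -0.0036, 0.0671]
tcp_rot: [[-0.136, 0.991, -0.0], [0.991, 0.136, -0.0], [0.0, -0.0, -1.0]]
force: [-0.2, -1.7, -0.8]
opening: 0.003
```

Request:
send_rows(
  plan=[
    [[-0.005, 0.033, 0, 0, 1], [-0.005, 0.033, 0, 0, 1], [-0.005, 0.033, 0, 0, 1], [-0.005, 0.033, 0, 0, 1], [0, 0, 0, 0, 1]],
  ],
)

```text
time_s: 15.35
position: [0.5643, 0.0002, 0.0671]
tcp_rot: [[-0.136, 0.991, -0.0], [0.991, 0.136, 0.0], [0.0, -0.0, -1.0]]
force: [-0.4, -0.2, -0.4]
opening: 0.007
```

Request:
send_rows(
  plan=[
    [[-0.005, 0.033, 0, 0, 1], [-0.005, 0.033, 0, 0, 1], [-0.005, 0.033, 0, 0, 1], [-0.005, 0.033, 0, 0, 1], [0, 0, 0, 0, 1]],
  ],
)

```text
time_s: 15.85
position: [0.5637, 0.0043, 0.0671]
tcp_rot: [[-0.136, 0.991, 0.0], [0.991, 0.136, 0.0], [0.0, 0.0, -1.0]]
force: [-0.2, -1.1, 0.2]
opening: 0.007
```

Request:
send_rows(
  plan=[
    [[-0.005, 0.033, 0, 0, 1], [-0.005, 0.033, 0, 0, 1], [0, 0, 0, 0, 1]],
  ],
)

```text
time_s: 16.15
position: [0.5645, 0.0051, 0.0673]
tcp_rot: [[-0.136, 0.991, 0.002], [0.991, 0.136, -0.002], [-0.002, 0.002, -1.0]]
force: [0.9, -4.5, -1.8]
opening: 0.001
```

Request:
send_rows(
  plan=[
    [[-0.005, 0.033, 0, 0, 1], [0, 0, 0, 0, 1]],
  ],
)

```text
time_s: 16.35
position: [0.5648, 0.0052, 0.0676]
tcp_rot: [[-0.137, 0.991, 0.003], [0.991, 0.137, -0.003], [-0.003, 0.003, -1.0]]
force: [1.8, -7.6, 0.4]
opening: 0.007
```

Request:
send_rows(
  plan=[
    [[-0.005, 0.033, 0, 0, 1], [0, 0, 0, 0, 1]],
  ],
)

```text
time_s: 16.55
position: [0.5649, 0.0053, 0.0677]
tcp_rot: [[-0.138, 0.99, 0.004], [0.99, 0.138, -0.004], [-0.005, 0.003, -1.0]]
force: [1.3, -11.3, 0.1]
opening: 0.01
```

The carton row has met the stop too: force is rising with no further travel, at y_l ≈ −0.154 against the expected −0.153. I'll back off, rise, and clear the view.

Request:
send_rows(
  plan=[
    [[0.02, -0.15, 0, 0, 1], [0.05, -0.4, 0, 0, 1], [0.08, -0.6, 0, 0, 1], [0.08, -0.6, 0, 0, 1], [0.08, -0.6, 0.3, 0, 1], [0, 0, 0.9, 0, 1], [0, 0, 0.9, 0, 1], [0, 0, 0.9, 0, 1], [0, 0, 0.9, 0, 1], [0, 0, 0.9, 0, 1], [0, -1, 0.5, 0, 1], [0, -1, 0, 0, 1], [0, -1, 0, 0, 1], [0, -1, 0, 0, 1], [0, -1, 0, 0, 1], [0, -1, 0, 0, 1], [0, -1, 0, 0, 1], [0, -1, 0, 0, 1], [0, -1, 0, 0, 1], [0, 0, 0, 0, 1]],
  ],
)

```text
time_s: 18.55
position: [0.572, -0.3372, 0.2266]
tcp_rot: [[-0.131, 0.991, 0.002], [0.991, 0.131, -0.003], [-0.003, 0.001, -1.0]]
force: [0.9, 0.1, 0.1]
opening: 0.007
```

Run:
```python
from h import *
from rig import imaging,mark_of
o=ORG-[.001,0];yaw=np.radians(7.8)
jy=[-.175,-.125,-.075,-.025];cy=[-.126,-.090,-.054,-.018]
for n,b,s in(("top",(195,130,350,235),5),("side",(205,125,375,250),4)):
    overlay(imaging.capture(n),yaw,o,b,s,f"pics/{n}5.png",jy,cy)
    for t,k in(("jar4",1),("carton4",0),("tub1",-1)):
        l,ex,ey=lane(yaw,k,o)
        print(n,t,[(np.round([(np.array(d["at"][:2])-l)@ex,(np.array(d["at"][:2])-l)@ey,d["at"][2]],3).tolist(),round(float(d["conf"]),2)) for d in mark_of(n,t)])
```

```text
top jar4 [([0.003, -0.071, 0.034], 0.79), ([0.0, -0.124, 0.037], 0.76), ([0.001, -0.175, 0.03], 0.68), ([-0.0, -0.028, 0.031], 0.52)]
top carton4 [([0.001, -0.053, 0.026], 0.71), ([-0.001, -0.121, 0.032], 0.58), ([0.001, -0.017, 0.035], 0.49), ([-0.007, -0.091, 0.031], 0.48), ([-0.208, -0.035, -0.001], 0.39)]
top tub1 [([-0.007, -0.028, 0.033], 0.63), ([-0.001, -0.071, 0.035], 0.63)]
side jar4 [([0.004, -0.176, 0.038], 0.82), ([-0.001, -0.025, 0.034], 0.65), ([-0.003, -0.121, 0.032], 0.64), ([0.005, -0.074, 0.034], 0.55)]
side carton4 [([-0.207, -0.03, 0.0], 0.96), ([0.004, -0.088, 0.03], 0.73), ([0.001, -0.124, 0.036], 0.71), ([0.0, -0.016, 0.034], 0.56), ([0.001, -0.057, 0.037], 0.52)]
side tub1 [([0.157, -0.173, 0.037], 0.72), ([-0.002, -0.077, 0.03], 0.69), ([-0.004, -0.024, 0.036], 0.67), ([0.006, 0.317, 0.001], 0.18)]
```

View pics/top5.png

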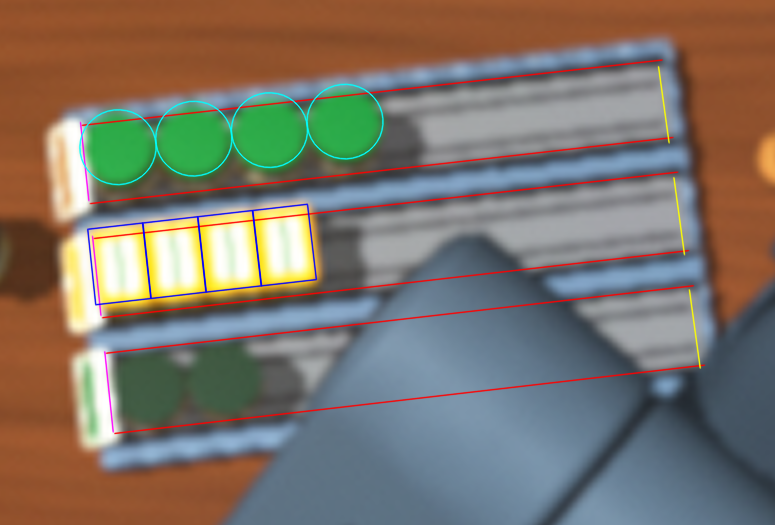

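View pics/side5.png

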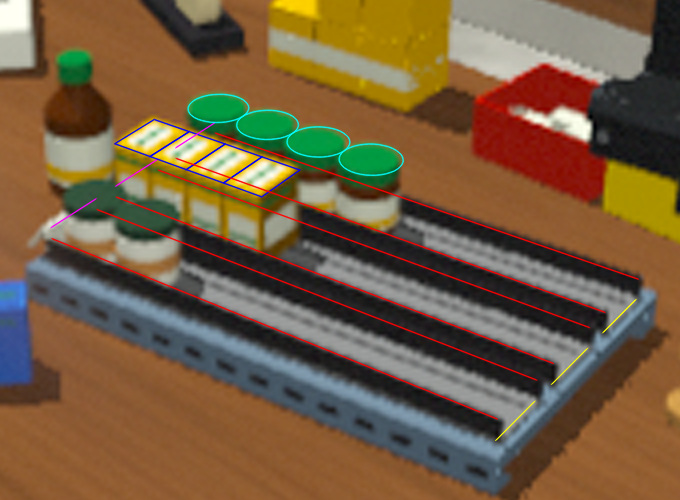

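Both views show the two rows closed up at their stops and upright: jar4 at (345, 121) and carton4 at (285, 245) in the top crop. Both sit on the home overlays, and the tubs haven't moved. Handing in.

```bash
python3 -c "
from rig import bot
print(bot.hand_in())"
```

```text
the job is handed in; nothing more can be done
None
```

I pushed the jar row and then the carton row from behind with the fingers shut, touching only the rearmost piece of each. Each push went on until the row stopped at its front stop. The measured force at the end was about 10–11 N, against the 80 N limit. The job was handed in at about 19 s of the 43 s allowed.

**End position:** in both camera views, jar4 reads about 175–176 mm behind its stop (target 175). carton4 reads about 121–124 mm behind its stop (target 126), within the networks' error of about 4 mm. All pieces look upright, and the gripper was clear above the stand.

**Disagreements:**
- One top-view reading placed a carton 7 mm off the lane's middle, over the 6 mm limit. The side view read 4 mm for the same carton. The lane walls allow only about 2 mm of play, and the overlay showed it in line, so I took this as network error.
- One tub read 7 mm off its lane's middle at the end. Its picture matches the one from the start, so I took that as network error too.

**Not checked:** I did not measure the bottle, stamp, mug and stapler again afterwards. The arm's path stayed clear of them.

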